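# Stamp the rating plate of a tested instrument

### The arm

A 7-joint arm with a two-finger parallel gripper is mounted at the origin on the work surface. World frame = base frame: x ahead of the robot, y to its left, z up, the work surface at z = 0. Lengths are in m, angles in rad, forces in N, time in s.
With the tool pointing down it reaches from about 0.4 to 0.85 m from the base axis. Payload 10.4 kg.
Tool frame: the origin (TCP) lies on the centre line of the jaws, within the pads' length; the fingertips stand 14 mm ahead of it and the grasp point (between the pads) lies 5 mm behind it (manip.tip_reach is the distance from the TCP to the fingertips, in m); z points along the fingers, y is the line along which they close (so a half turn about z gives the same grasp; the last joint's range is limited). The gripper opens to 85 mm and grips with 20 to 120 N. Pads are 22 mm wide; open, the fingers measure 114 mm over their backs; the gripper's body (76 mm by 85 mm) begins 54 mm behind the grasp point. The pads swing forward as they close: fully open they stand 13 mm farther back than shut.
Start: joints at [1.259, 0.332, -0.065, 1.46, 0.022, 1.35, -0.088], TCP at [0.178, -0.599, 0.245] pointing down, gripper open.
Joint ranges: [-2.6, 2.6], [-0.5, 2.12], [-1.47, 1.34], [0.16, 2.42], [-1.27, 4.41], [0.06, 2.06], [-2.6, 2.6]. Speed limits (rad/s): [2.22, 2.22, 2.79, 2.79, 3.14, 3.14, 3.14].

### API

Orientations are given as a unit quaternion [x, y, z, w].
In Python, from workcell import manip gives the robot as it stands.
- The arm moves only by the shell command python3 -m pendant 'ROWS' [FORCE]. ROWS is JSON, a list of rows, each a list of 7 numbers: the shift along the tool's x, y, z in units of 50 mm (1.0 is 50 mm), then the turn, a rotation vector about the tool's x, y, z in units of 8 degrees (1.0 is 8 degrees), then the opening, from -1 (shut) to 1 (fully open), so that 0 is half open. In form: [[dx, dy, dz, ax, ay, az, jaw], ...]. A call has exactly 10 rows; each row is the pose to reach, as a shift and turn from the pose commanded when the call began, along the tool's axes at that moment; what a row does not reach only later rows make up. A row lasts 1/8 s, in which the tool goes at most 62.5 mm and 10.7 degrees, less where a joint would pass 70% of its speed; a pose out of reach is approached as far as the arm can. A call with a gripper value outside its range is refused whole. The fingers move at their own pace and stop on an object; FORCE is the grip in N (left out, the last holds). Time passes only in rows, so rows that repeat a pose let the fingers close, or fill a call up. It gives the time, the measured TCP pose, the force, the opening and the grip force at its end, in the units of the state.
- manip.get_obs(): the state, without advancing time (a new reading comes with each control period).
- manip.camera(name): name is "scene" or "side" or "wrist"; returns (picture, depth): 384x512x3 uint8, red, green, blue; 384x512 float32, m along the optical axis (not along the pixel's ray), 0 where there is no reading.
- manip.get_calibration(name): a dict with "fx", "fy", "cx", "cy" (pixels), "xyz" and "orientation" of the camera in the world. Camera axes: x right, y up, looking along -z (the intrinsics and any distortion apply to the point x, -y, -z); pixel columns grow to the right and rows downward; lengths in m; the calibration is good to about 2 mm. A picture is of the moment at which its call begins: read the wrist's pose just before it. get_calibration takes no time and is no camera call; for the wrist camera it gives the pose at the moment of the call.
- manip.hand_in(): hands the job in; it is judged then, once.
Trained networks look in the newest picture that a camera, given by its name, has taken for a name from the list of things; names that differ only in an ending like _2 or _b are one class to them, and where a whole thing is asked for, a point or a joint stands for the part that bears it (a point fixed in the world has none). Each returns a list of dicts, best first, with "p" (0 to 1); they miss things now and then, are a little off and sometimes report something else, mostly with a low value. They report only what shows in the picture. A call takes as long as a camera call. They do not tell look-alikes from the thing itself.
- manip.find_in(thing, camera): "box" ([left, top, right, bottom] in pixels, round what is visible of it).
- manip.trace(thing, camera): "pixels" (384x512 bool, what is visible of it) and "box" ([left, top, right, bottom] in pixels, round what is visible of it).
- manip.tip_of(thing, camera): "pixel" ([column, row] in pixels: a listed point, or the origin of a listed thing).
The state is a dict: "clock": time; "joint_pos": joint angles; "joint_velocities": joint speeds; "tau": joint torques, N m; "position": TCP position; "ee_rot": TCP orientation; "ft_force": force on the tool from outside, world axes, zero at the start; "torque": the same for the moment, N m; "grip_width": opening from 0.0 (shut) to 1.0 (fully open); "grasp_force": force on a finger pad.
Only numpy, scipy, OpenCV 4.12 (cv2) and the standard library are available. Lean on these libraries where they do the work, as an engineer would, in place of code of your own. Each camera call takes 0.05 s, during which the arm holds its last target. There are 200 camera calls.

### The job

The instrument has passed its test: take the spring hand stamp from its tray, set it squarely inside the empty framed window of the rating plate on the instrument's lid, and press the handle fully down and hold it there for a moment, firmly but without ramming it. Then lift the stamp straight off without sliding it on the plate, and stand it upright back in its tray. Leave the tape roll, the screwdriver and the jar where they are.

Things in the scene. Friction and masses are not known exactly. Their poses are not given: they have to be found in the camera images.
- stamp: Spring hand stamp, 123 mm tall, about 0.25 kg: dark rubber foot 66 x 42 x 10 mm, grey housing 62 x 38 mm to 46 mm above the foot's underside, a 17 mm gap with a thin stem, then a black upright handle block. Origin: centre of the foot's underside; z up through the handle; x along the foot's long side (half turns about z are alike). It starts upright in the tray.
- stamp_grip (a point): Centre of the upper part of the stamp's handle, where to grip it, 98 mm above the foot's underside while the handle is up. The handle block is 52 mm (along the stamp's x) x 26 mm (along its y) and reaches from 63 to 123 mm above the foot's underside; grip it from above across the 26 mm.
- stamp_handle (a joint): How far the stamp's handle is pushed down towards the foot, m: 0 = up (spring rests there), 0.010 = fully down on its stop. The spring starts to give at 4 N and needs 14 N at the stop; past the stop the stamp is rigid.
- plate: Aluminium rating plate, 130 x 76 x 3 mm, fixed flat on the instrument's lid. Origin: on its underside, under the centre of the framed window; z up; x along the plate's long side, towards the end with five short dark bars. The plate reaches from -50 to +80 mm in x and +-38 mm in y.
- window (a point): Centre of the empty window on the plate's upper face (103 mm above the bench), axes as the plate. The window is a rectangle 84 mm (x) x 60 mm (y) inside a thin dark printed line, flush with the plate; the stamp's foot goes inside it with its long side along the window's long side (either way round), 9 mm free all round.
- instrument: Cream instrument case, 220 (x) x 300 (y) x 100 mm high, fixed to the bench. Origin: centre of its underside, z up. Its lid also carries a small display near one end, flat.
- tray: Fixed grey plastic tray for the stamp, 96 (x) x 72 (y) mm outside, rim 14 mm high and 4 mm thick, inside 88 x 64 mm. Origin: centre of its underside on the bench; z up, x along its long side.
- tray_floor (a point): Centre of the tray's inner floor, 4 mm above the bench, axes as the tray.
- tape: Bystander: empty roll of tape, a red ring 100 mm across and 24 mm high lying flat. Origin: centre of its underside.
- driver: Bystander: screwdriver lying on the bench, handle towards its -x. Origin: under the middle of it.
- jar: Bystander: glass jar with a white cap, 66 mm across and 120 mm tall, standing. Origin: centre of its underside.
Mind the look-alikes: they are no part of the job. Several things have the shape of the stamp; the one meant has the colours described above.

How it is judged:
On the way, in this order (a step that is already met when the one before it is completed fails the run):
1. the stamp stands flat and square inside the window with its handle pressed down at least 8 of its 10 mm, held for 0.25 s (value of joint stamp_handle above 0.008 m and contact force between stamp and plate above 6 N and angle between stamp's own z axis and vertical below 0.06 rad and angle between the x axis of stamp and the x axis of window, either way round below 0.15 rad and x of stamp in the frame of window between -0.01 and 0.01 m and y of stamp in the frame of window between -0.01 and 0.01 m and z of stamp in the frame of window between -0.003 and 0.003 m), for 0.25 s.
2. the stamp is lifted straight off: clear of the plate by 10 to 80 mm and still above the window (within 15 mm of where it belongs) (contact force between stamp and plate below 0.1 N and x of stamp in the frame of window between -0.015 and 0.015 m and y of stamp in the frame of window between -0.015 and 0.015 m and z of stamp in the frame of window between 0.01 and 0.08 m), for 0.02 s.
At the end, for the whole second after the job is handed in: The stamp stands upright (within 0.06 rad) on the tray's floor, its centre within 14 mm of the tray's centre along each side, at rest and released (x of stamp in the frame of tray_floor between -0.014 and 0.014 m and y of stamp in the frame of tray_floor between -0.014 and 0.014 m and z of stamp in the frame of tray_floor between -0.003 and 0.003 m and angle between stamp's own z axis and vertical below 0.06 rad and linear speed of stamp below 0.02 m/s and contact force between stamp and the fingers below 0.1 N); the robot touches nothing.
It fails at once if the stamp slides (faster than 30 mm/s) while it is pressed on the plate (value of joint stamp_handle above 0.003 m and contact force between stamp and plate above 1 N and linear speed of stamp above 0.03 m/s).
It fails at once if the stamp bears on the plate more than 15 mm out of its place in the window (contact force between stamp and plate above 1 N and horizontal distance between stamp and window above 0.015 m).
It fails at once if the stamp is rammed onto the plate with more than 45 N (contact force between stamp and plate above 45 N).
It fails at once if the tape roll, the screwdriver or the jar is moved by more than 25 mm (distance of any of tape, driver, jar from where it was at the start of the episode above 0.025 m).
It also fails if it takes over 48 s, if anything falls off the work surface, if the arm or the gripper's body presses on something with over 40 N, if the wrist force passes 120 N, or if a joint passes its speed limit or range.

## Working session

There is one attempt and no reset: what is moved stays moved. The work goes in short steps, Python scripts to look and compute and a shell command to move; the robot and the scene stay as the last step left them, time stands still between calls to the robot, and variables do not carry over. Pictures are saved under pics/ and viewed, at most 10 in all, crops included, and the job is handed in when it is done.

```bash
mkdir -p pics
cat > h.py <<'E'
import numpy as np, cv2
from scipy.spatial.transform import Rotation as R
from workcell import manip
def shot(n, f=None):
    c=manip.get_calibration(n); p,d=manip.camera(n)
    if f: cv2.imwrite('pics/'+f, cv2.cvtColor(p,cv2.COLOR_RGB2BGR))
    return c,p,d
def cloud(c,d):
    v,u=np.mgrid[:384,:512]
    P=np.stack([(u-c['cx'])/c['fx']*d,-(v-c['cy'])/c['fy']*d,-d],-1)
    return P@R.from_quat(c['orientation']).as_matrix().T+np.array(c['xyz'])
def at_z(c,px,z):
    px=np.atleast_2d(px).astype(float)
    r=np.stack([(px[:,0]-c['cx'])/c['fx'],-(px[:,1]-c['cy'])/c['fy'],-np.ones(len(px))],-1)@R.from_quat(c['orientation']).as_matrix().T
    o=np.array(c['xyz']); return o+r*((z-o[2])/r[:,2])[:,None]
E
python3 - <<'E'
from h import *
for n in ['scene','side','wrist']:
    c,p,d=shot(n,n+'0.png'); print(n,{k:np.round(v,3).tolist() for k,v in c.items() if k!='name'})
    for t in ['stamp','plate','tray','instrument','tape','driver','jar']:
        for r in manip.find_in(t,n): print(t,np.round(r['box']),round(r['p'],2))
o=manip.get_obs(); print({k:np.round(v,3).tolist() for k,v in o.items()})
E
python3 -c "
import cv2,numpy as np
a=[cv2.imread('pics/%s0.png'%n) for n in ('scene','side')]
cv2.imwrite('pics/both.png',cv2.resize(np.hstack(a),(800,300)))"
```

```text
scene {'fx': 435.925, 'fy': 435.925, 'cx': 260.913, 'cy': 189.352, 'xyz': [1.137, 0.452, 0.836], 'orientation': [0.169, 0.303, 0.822, 0.452]}
stamp [340. 266. 381. 317.] 0.89
stamp [292. 197. 312. 256.] 0.86
stamp [272. 262. 308. 319.] 0.56
tray [283. 224. 321. 263.] 0.9
instrument [ 94.  97. 234. 220.] 0.63
tape [307. 173. 348. 207.] 0.94
driver [369. 195. 416. 250.] 0.62
driver [299. 200. 311. 233.] 0.42
jar [210. 227. 245. 282.] 0.63
side {'fx': 358.439, 'fy': 358.439, 'cx': 254.547, 'cy': 197.42, 'xyz': [0.461, -0.511, 0.669], 'orientation': [0.415, -0.052, -0.099, 0.903]}
stamp [244. 130. 270. 173.] 0.96
stamp [284. 147. 304. 192.] 0.89
stamp [248. 191. 277. 243.] 0.7
stamp [232. 162. 257. 209.] 0.57
tray [227. 198. 254. 218.] 0.49
instrument [218. 250. 363. 383.] 0.68
tape [168. 197. 202. 225.] 0.65
driver [270. 260. 312. 324.] 0.23
jar [293. 174. 322. 223.] 0.88
jar [154. 173. 217. 179.] 0.53
jar [227. 193. 252. 216.] 0.45
wrist {'fx': 299.075, 'fy': 299.075, 'cx': 257.046, 'cy': 188.163, 'xyz': [0.245, -0.579, 0.374], 'orientation': [-0.112, 0.083, -0.592, 0.794]}
{'clock': 1.2, 'joint_pos': [1.259, 0.332, -0.065, 1.46, 0.022, 1.35, -0.089], 'joint_velocities': [-0.001, -0.001, -0.001, 0.002, -0.002, 0.001, 0.0], 'tau': [0.0, -62.524, 0.049, -39.182, 0.017, 0.002, -0.0], 'position': [0.178, -0.599, 0.245], 'ee_rot': [0.99, 0.144, 0.0, 0.0], 'ft_force': [-1.082, 0.539, -0.277], 'torque': [-0.017, 0.023, 0.007], 'grasp_force': 0.0, 'grip_width': 0.999}
```

View pics/scene0.png

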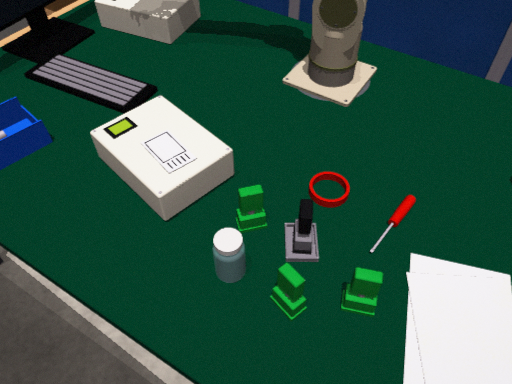

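View pics/side0.png

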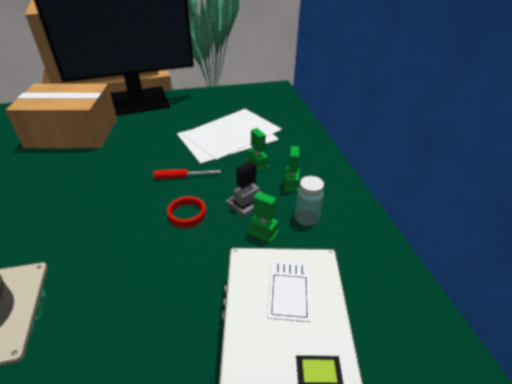

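The scene view shows the black and grey stamp standing in its grey tray at about (302,230). Candidates for the stamp are that one, plus three green look-alikes at (251,208), (290,290) and (363,290); I choose (302,230). The plate, with its five bars, is on the lid at about (168,150). The side view shows the same layout: stamp (245,185), plate window (290,296).

Run:
```python
from h import *
for n,box,pl in [('scene',(280,195,325,265),(140,128,200,175)),('side',(222,158,262,215),(264,260,314,322))]:
    c,p,d=shot(n); P=cloud(c,d)
    cv2.imwrite(f'pics/{n}_crop.png',cv2.cvtColor(np.hstack([cv2.resize(p[b:e,a:f],(400,500),interpolation=cv2.INTER_CUBIC) for a,b,f,e in (box,pl)]),cv2.COLOR_RGB2BGR))
    for t in ['stamp_grip','tray_floor','window','stamp','jar','tape','driver']:
        for r in manip.tip_of(t,n)[:4]:
            z={'stamp_grip':.102,'tray_floor':.004,'window':.103,'stamp':.004}.get(t,0)
            print(n,t,np.round(r['pixel'],1),round(r['p'],2),at_z(c,r['pixel'],z).round(3)[0])
    # tray rim + black handle from depth
    a,b,f,e=box; Q=P[b:e,a:f].reshape(-1,3); C=p[b:e,a:f].reshape(-1,3).astype(int)
    dark=(C.max(1)<45)&(Q[:,2]>.07)&(Q[:,2]<.14); 
    top=dark&(Q[:,2]>.118); print('handle top',top.sum(),Q[top].mean(0).round(3), cv2.minAreaRect(Q[top][:,:2].astype(np.float32)*1000) if top.sum()>4 else '')
    grey=(C.min(1)>60)&(Q[:,2]<.022)&(Q[:,2]>-.005); print('tray',grey.sum(),cv2.minAreaRect(Q[grey][:,:2].astype(np.float32)*1000))
```

```text
scene stamp_grip [250.2 195. ] 0.94 [0.631 0.108 0.102]
scene stamp_grip [307.  215.9] 0.76 [0.614 0.24  0.102]
scene stamp_grip [284.7 278.5] 0.61 [0.767 0.275 0.102]
scene stamp_grip [364.7 282.2] 0.59 [0.693 0.406 0.102]
scene window [164.1 146.2] 0.91 [ 0.615 -0.151  0.103]
scene stamp [357.6 303.7] 0.74 [0.687 0.407 0.004]
scene stamp [302.1 238.6] 0.71 [0.608 0.234 0.004]
scene stamp [288.2 300.1] 0.7 [0.757 0.283 0.004]
scene stamp [253.  221.9] 0.63 [0.629 0.113 0.004]
scene jar [226.8 270.3] 0.7 [0.766 0.134 0.   ]
scene tape [327.6 189.9] 0.68 [0.441 0.216 0.   ]
scene tape [166.8 145.1] 0.35 [ 0.534 -0.232  0.   ]
scene driver [386.7 228.8] 0.88 [0.474 0.387 0.   ]
handle top 259 [0.619 0.237 0.126] ((615.6941528320312, 234.81265258789062), (53.655147552490234, 24.567646026611328), 28.435516357421875)
tray 695 ((613.6212158203125, 233.9160614013672), (110.45709228515625, 76.14815521240234), 31.873538970947266)
side stamp_grip [256.4 137.9] 0.85 [0.682 0.403 0.102]
side stamp_grip [244.3 176.7] 0.6 [0.607 0.221 0.102]
side stamp_grip [262.3 206. ] 0.58 [0.626 0.1   0.102]
side stamp_grip [296.6 158.3] 0.5 [0.767 0.274 0.102]
side tray_floor [248.9 199.7] 0.48 [0.623 0.239 0.004]
side tray_floor [290.3 296.2] 0.25 [ 0.644 -0.091  0.004]
side stamp [291.4 183.1] 0.88 [0.764 0.287 0.004]
side stamp [245.9 201.3] 0.86 [0.614 0.234 0.004]
side stamp [256.4 166.6] 0.75 [0.68  0.391 0.004]
side stamp [262. 235.] 0.73 [0.627 0.098 0.004]
side jar [306.4 216.3] 0.77 [0.762 0.144 0.   ]
side tape [187.4 213.5] 0.97 [0.449 0.223 0.   ]
side driver [192.  179.8] 0.87 [0.475 0.37  0.   ]
handle top 141 [0.613 0.23  0.124] ((613.5753173828125, 232.1719207763672), (51.421714782714844, 23.764921188354492), 27.358646392822266)
tray 135 ((607.8295288085938, 256.18988037109375), (144.84437561035156, 84.1279067993164), 61.900760650634766)
```

View pics/scene_crop.png

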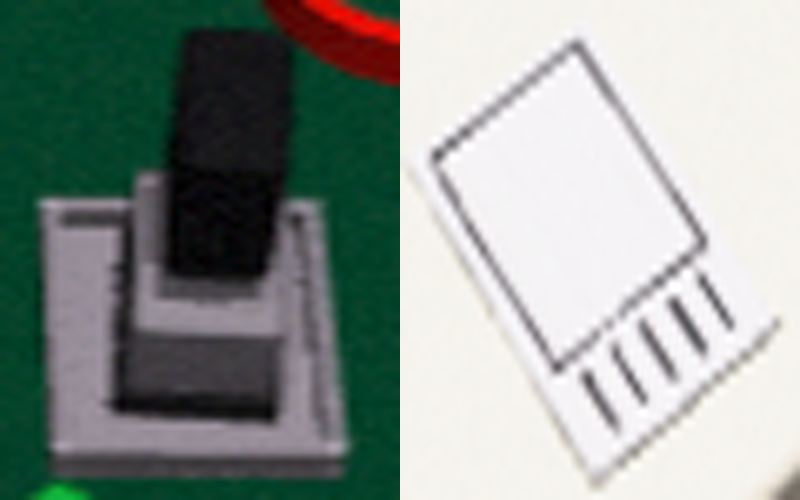

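```bash
cat > win.py <<'E'
from h import *
def window(n,pl,z=.103):
    c,p,d=shot(n); a,b,f,e=pl
    g=cv2.resize(cv2.cvtColor(p[b:e,a:f],cv2.COLOR_RGB2GRAY),None,fx=6,fy=6,interpolation=cv2.INTER_CUBIC)
    m=cv2.adaptiveThreshold(g,255,cv2.ADAPTIVE_THRESH_MEAN_C,cv2.THRESH_BINARY_INV,61,12)
    cs,_=cv2.findContours(m,cv2.RETR_EXTERNAL,cv2.CHAIN_APPROX_NONE)
    for k in cs:
        W=at_z(c,(k[:,0]+.5)/6-.5+[a,b],z)[:,:2].astype(np.float32)*1000
        r=cv2.minAreaRect(W)
        if 50<min(r[1]) and max(r[1])<140: print(n,'win',r)
    return c,p,d
E
python3 - <<'E'
from win import *
window('scene',(140,124,204,178)); window('side',(264,258,316,326))
o=manip.get_obs(); r=R.from_quat(o['ee_rot']); q=np.array(o['position'])
for t in [(.50,-.35,.26),(.65,-.05,.26),(.614,.233,.20)]: print(((r.inv().apply(np.array(t)-q))/.05).round(2))
E
```

```text
scene win ((615.0238037109375, -149.54637145996094), (92.94148254394531, 67.34920501708984), 72.06827545166016)
side win ((615.9219970703125, -149.4928436279297), (90.79969787597656, 66.8173599243164), 72.06950378417969)
[ 7.59 -2.94 -0.29]
[12.18 -7.84 -0.29]
[ 13.1  -13.47   0.91]
```

```bash
python3 -m pendant '[[1.1,-0.4,0,0,0,-0.2,1],[2.2,-0.8,-0.1,0,0,-0.4,1],[3.3,-1.2,-0.2,0,0,-0.6,1],[4.4,-1.7,-0.3,0,0,-0.8,1],[5.5,-2.1,-0.3,0,0,-1,1],[6.6,-2.5,-0.3,0,0,-1.2,1],[7.6,-2.9,-0.3,0,0,-1.44,1],[8.4,-3.8,-0.3,0,0,-1.44,1],[9.2,-4.7,-0.3,0,0,-1.44,1],[10,-5.5,-0.3,0,0,-1.44,1]]' 60
python3 - <<'E'
from h import *
o=manip.get_obs(); r=R.from_quat(o['ee_rot']); q=np.array(o['position'])
print(o['position'],o['ee_rot'],r.as_matrix()[:,0],o['joint_pos'])
for t in [(.65,-.05,.26),(.614,.233,.20)]: print(((r.inv().apply(np.array(t)-q))/.05).round(2))
E
```

```text
clock: 3.35
position: [0.5797, -0.1911, 0.2606]
ee_rot: [0.97, 0.243, 0.0, 0.0]
ft_force: [1.0, -1.0, 0.7]
grip_width: 0.999
grasp_force: 0.0
[ 0.5796522  -0.19112211  0.26056765] [9.70124993e-01 2.42605514e-01 1.83314896e-04 1.70235682e-04] [8.82285062e-01 4.70715408e-01 2.73076493e-04] [ 0.56565215  0.32114721 -0.40734677  1.463145    0.12780142  1.38303452
 -0.9275656 ]
[ 2.57 -1.83  0.01]
[ 4.6  -7.16  1.21]
```

```bash
python3 -m pendant '[[0.7,-1,0,0,0,0,1],[1.4,-2,0,0,0,0,1],[2.1,-3,0.1,0,0,0,1],[2.8,-4,0.2,0,0,0,1],[3.4,-5,0.4,0,0,0,1],[4,-6,0.6,0,0,0,1],[4.4,-6.8,0.9,0,0,0,1],[4.6,-7.16,1.2,0,0,0,1],[4.6,-7.16,1.2,0,0,0,1],[4.6,-7.16,1.2,0,0,0,1]]'
python3 - <<'E'
from h import *
o=manip.get_obs(); r=R.from_quat(o['ee_rot']); q=np.array(o['position'])
c,p,d=shot('wrist','w1.png'); P=cloud(c,d).reshape(-1,3); C=p.reshape(-1,3).astype(int)
m=(C.max(1)<60)&(abs(P[:,2]-.127)<.008)&(np.hypot(P[:,0]-.614,P[:,1]-.233)<.06)
rect=cv2.minAreaRect(P[m][:,:2].astype(np.float32)*1000); print(m.sum(),rect,P[m][:,2].mean())
g=(C.min(1)>60)&(abs(P[:,2]-.011)<.009)&(np.hypot(P[:,0]-.614,P[:,1]-.233)<.075)
print('tray',g.sum(),cv2.minAreaRect(P[g][:,:2].astype(np.float32)*1000))
print(q.round(4),r.as_matrix()[:,0].round(3))
t=np.array([*(np.array(rect[0])/1000),.097]); print('to grip',(r.inv().apply(t-q)/.05).round(2))
E
```

```text
clock: 4.6
position: [0.6144, 0.2289, 0.2006]
ee_rot: [0.97, 0.241, 0.0, 0.001]
ft_force: [0.2, -1.0, -0.2]
grip_width: 0.999
grasp_force: 0.0
2399 ((614.3626708984375, 235.58486938476562), (51.0772819519043, 25.91440200805664), 28.50084114074707) 0.12648251662748694
tray 3144 ((617.4069213867188, 235.37875366210938), (96.4520263671875, 74.43309783935547), 31.950767517089844)
[0.6144 0.2289 0.2006] [0.884 0.468 0.   ]
to grip [ 0.06 -0.12  2.07]
```

View pics/w1.png

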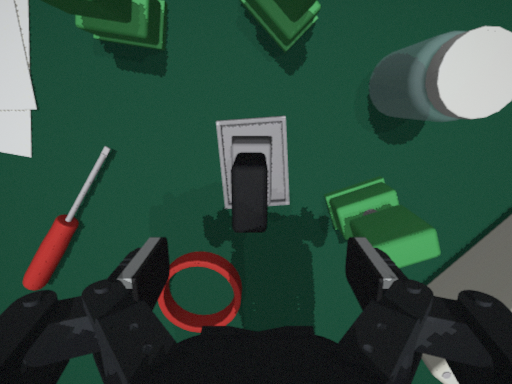

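The wrist view shows the stamp's black handle at about (250,190) in the tray at (254,162), midway between the open fingers. The green stamp at (385,230) is clear of the right finger, so I descend and grip.

```bash
python3 -m pendant '[[0.05,-0.1,0.4,0,0,0,1],[0.05,-0.1,0.9,0,0,0,1],[0.05,-0.1,1.4,0,0,0,1],[0.05,-0.1,1.8,0,0,0,1],[0.05,-0.1,2.07,0,0,0,1],[0.05,-0.1,2.07,0,0,0,1],[0.05,-0.1,2.07,0,0,0,-1],[0.05,-0.1,2.07,0,0,0,-1],[0.05,-0.1,2.07,0,0,0,-1],[0.05,-0.1,2.07,0,0,0,-1]]' 80
```

```text
clock: 5.9
position: [0.6136, 0.2366, 0.0974]
ee_rot: [0.97, 0.242, 0.0, 0.0]
ft_force: [-1.2, -0.2, 2.1]
grip_width: 0.298
grasp_force: 79.0
```

```bash
python3 -m pendant '[[0,0,-0.5,0,0,0,-1],[0,0,-1.4,0,0,0,-1],[0,0,-2.4,0,0,0,-1],[0,0,-3.1,0,0,0,-1],[-0.2,0.4,-3.4,0,0,-0.3,-1],[-0.6,1.1,-3.4,0,0,-0.9,-1],[-1,2,-3.4,0,0,-1.6,-1],[-1.5,2.8,-3.4,0,0,-2.3,-1],[-2,3.7,-3.4,0,0,-3,-1],[-2.4,4.6,-3.4,0,0,-3.7,-1]]'
python3 - <<'E'
from h import *
o=manip.get_obs(); r=R.from_quat(o['ee_rot']); q=np.array(o['position']); x=r.as_matrix()[:,0]
a=np.degrees(np.arctan2(x[1],x[0])); print(q.round(4),a,r.as_matrix()[2].round(4),o['ft_force'],o['grip_width'])
print((r.inv().apply(np.array([.6155,-.1495,.24])-q)/.05).round(2),'az',-(72.07-a)/8)
E
```

```text
clock: 7.15
position: [0.6152, -0.0246, 0.2667]
ee_rot: [0.875, 0.484, -0.0, 0.0]
ft_force: [0.8, -0.0, -3.1]
grip_width: 0.293
grasp_force: 78.8
[ 0.6152 -0.0246  0.2667] 57.848511198062546 [-6.e-04 -1.e-04 -1.e+00] [ 0.82741259 -0.00546764 -3.06190383] 0.2930846972308681
[-2.11  1.33  0.53] az -1.7776861002421809
```

```bash
python3 -m pendant '[[-0.5,0.3,0.1,0,0,-0.4,-1],[-1,0.6,0.2,0,0,-0.9,-1],[-1.5,0.9,0.3,0,0,-1.3,-1],[-1.9,1.2,0.5,0,0,-1.6,-1],[-2.11,1.33,0.5,0,0,-1.78,-1],[-2.11,1.33,0.5,0,0,-1.78,-1],[-2.11,1.33,0.5,0,0,-1.78,-1],[-2.11,1.33,0.5,0,0,-1.78,-1],[-2.11,1.33,0.5,0,0,-1.78,-1],[-2.11,1.33,0.5,0,0,-1.78,-1]]'
python3 - <<'E'
from h import *
o=manip.get_obs(); r=R.from_quat(o['ee_rot']); q=np.array(o['position']); x=r.as_matrix()[:,0]
print(q.round(4),np.degrees(np.arctan2(x[1],x[0])),r.as_matrix()[2].round(4))
cc=[]
for n in ['scene','side','wrist']:
    c,p,d=shot(n); cc.append(p)
    P=cloud(c,d).reshape(-1,3); C=p.reshape(-1,3).astype(int)
    grey=(np.ptp(C,axis=1)<25)&(C.min(1)>40)&(np.hypot(P[:,0]-q[0],P[:,1]-q[1])<.05)&(P[:,2]>.14)&(P[:,2]<.20)
    if grey.sum()>20:
        Q=P[grey]; print(n,grey.sum(),'z',np.percentile(Q[:,2],[1,50,99]).round(4),cv2.minAreaRect(Q[:,:2].astype(np.float32)*1000))
a=cc[0][60:220,90:260]; b=cc[1][150:350,200:400]
im=np.hstack([cv2.resize(a,(400,400)),cv2.resize(b,(400,400))]); cv2.imwrite('pics/pre.png',cv2.cvtColor(im,cv2.COLOR_RGB2BGR))
cv2.imwrite('pics/w2.png',cv2.cvtColor(cc[2],cv2.COLOR_RGB2BGR))
E
```

```text
clock: 8.4
position: [0.6155, -0.1472, 0.2419]
ee_rot: [0.809, 0.587, 0.0, 0.0]
ft_force: [-0.1, -0.3, -1.6]
grip_width: 0.291
grasp_force: 78.7
[ 0.6155 -0.1472  0.2419] 71.92523758999765 [-1.e-04  2.e-04 -1.e+00]
scene 492 z [0.1494 0.1878 0.1972] ((618.6468505859375, -146.45130920410156), (66.38232421875, 40.54258728027344), 71.26911163330078)
side 696 z [0.1493 0.1899 0.1953] ((614.9435424804688, -147.5161895751953), (68.14473724365234, 41.201377868652344), 74.14041137695312)
wrist 2146 z [0.1498 0.1935 0.1957] ((621.2968139648438, -131.1714324951172), (31.982891082763672, 41.4542236328125), 70.61065673828125)
```

View pics/pre.png

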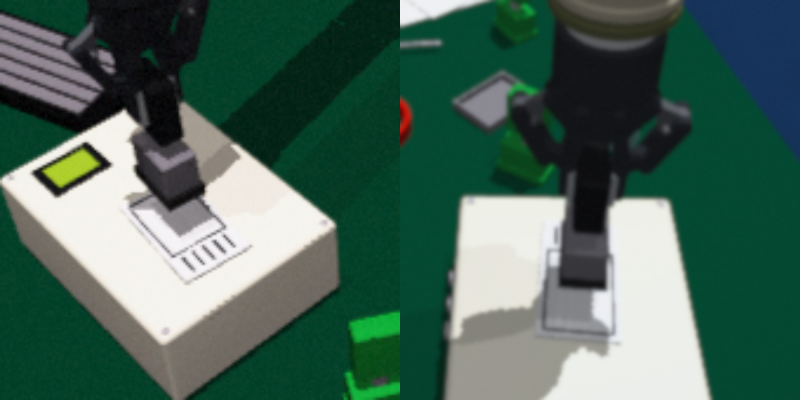

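View pics/w2.png

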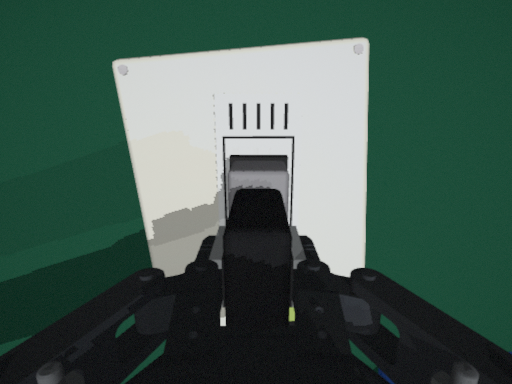

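The scene and side views show the stamp level and square above the window, and the wrist view shows the foot (258,160) centred between the window's lines (224..292). I lower it with a correction of about 2 mm.

```bash
python3 -m pendant '[[-0.04,0.01,0.2,0,0,0,-1],[-0.04,0.01,0.4,0,0,0,-1],[-0.04,0.01,0.6,0,0,0,-1],[-0.04,0.01,0.72,0,0,0,-1],[-0.04,0.01,0.8,0,0,0,-1],[-0.04,0.01,0.8,0,0,0,-1],[-0.04,0.01,0.8,0,0,0,-1],[-0.04,0.01,0.8,0,0,0,-1],[-0.04,0.01,0.8,0,0,0,-1],[-0.04,0.01,0.8,0,0,0,-1]]' 100
python3 - <<'E'
from h import *
o=manip.get_obs(); print(np.round(o['position'],4),o['ft_force'].round(2))
for n in ['scene','side']:
    c,p,d=shot(n); cv2.imwrite(f'pics/{n}2.png',cv2.cvtColor(p,cv2.COLOR_RGB2BGR))
a=cv2.imread('pics/scene2.png')[80:200,110:230]; b=cv2.imread('pics/side2.png')[220:340,240:360]
cv2.imwrite('pics/pre2.png',np.hstack([cv2.resize(a,(400,400),interpolation=2),cv2.resize(b,(400,400),interpolation=2)]))
E
```

```text
clock: 9.8
position: [0.6153, -0.1496, 0.2019]
ee_rot: [0.809, 0.587, 0.0, 0.0]
ft_force: [-0.3, -0.3, -2.5]
grip_width: 0.29
grasp_force: 98.5
[ 0.6153 -0.1496  0.2019] [-0.32 -0.25 -2.54]
```

View pics/pre2.png

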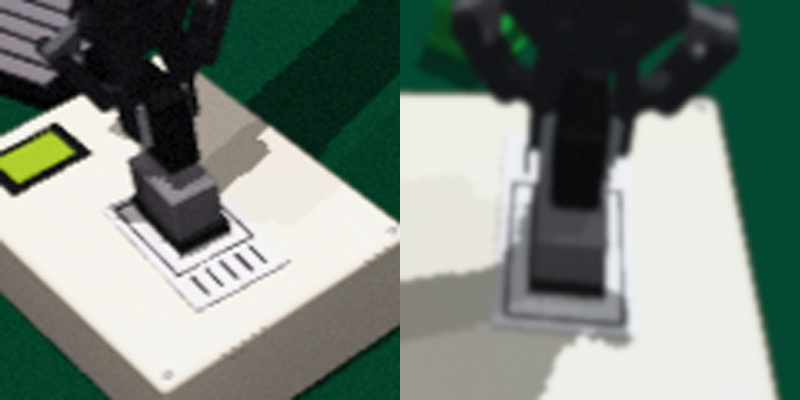

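Both views show the foot hovering a few millimetres above the plate, inside the frame on all sides. I press gently in small steps.

```bash
python3 -m pendant '[[0,0,0.03,0,0,0,-1],[0,0,0.05,0,0,0,-1],[0,0,0.07,0,0,0,-1],[0,0,0.09,0,0,0,-1],[0,0,0.11,0,0,0,-1],[0,0,0.13,0,0,0,-1],[0,0,0.15,0,0,0,-1],[0,0,0.17,0,0,0,-1],[0,0,0.17,0,0,0,-1],[0,0,0.17,0,0,0,-1]]'
```

```text
clock: 11.15
position: [0.6155, -0.1496, 0.1938]
ee_rot: [0.809, 0.587, 0.0, 0.0]
ft_force: [-1.7, 0.6, 4.7]
grip_width: 0.294
grasp_force: 99.7
```

```bash
python3 -m pendant '[[0,0,0.02,0,0,0,-1],[0,0,0.04,0,0,0,-1],[0,0,0.06,0,0,0,-1],[0,0,0.08,0,0,0,-1],[0,0,0.1,0,0,0,-1],[0,0,0.115,0,0,0,-1],[0,0,0.13,0,0,0,-1],[0,0,0.13,0,0,0,-1],[0,0,0.13,0,0,0,-1],[0,0,0.13,0,0,0,-1]]'
```

```text
clock: 12.4
position: [0.6155, -0.1497, 0.1881]
ee_rot: [0.81, 0.587, 0.0, 0.001]
ft_force: [-4.9, 0.9, 10.9]
grip_width: 0.293
grasp_force: 100.5
```

```bash
python3 -m pendant '[[0,0,0.015,0,0,0,-1],[0,0,0.03,0,0,0,-1],[0,0,0.04,0,0,0,-1],[0,0,0.04,0,0,0,-1],[0,0,0.04,0,0,0,-1],[0,0,0.04,0,0,0,-1],[0,0,0.04,0,0,0,-1],[0,0,0.04,0,0,0,-1],[0,0,0.04,0,0,0,-1],[0,0,0.04,0,0,0,-1]]'
```

```text
clock: 13.65
position: [0.6156, -0.1497, 0.1864]
ee_rot: [0.81, 0.587, 0.0, 0.001]
ft_force: [-5.2, -0.1, 13.3]
grip_width: 0.297
grasp_force: 100.7
```

```bash
python3 -m pendant '[[0,0,0.01,0,0,0,-1],[0,0,0.02,0,0,0,-1],[0,0,0.02,0,0,0,-1],[0,0,0.02,0,0,0,-1],[0,0,0.02,0,0,0,-1],[0,0,0.02,0,0,0,-1],[0,0,0.02,0,0,0,-1],[0,0,0.02,0,0,0,-1],[0,0,0.02,0,0,0,-1],[0,0,0.02,0,0,0,-1]]'
python3 - <<'E'
from h import *
o=manip.get_obs(); print(np.round(o['position'],4),o['ft_force'].round(2),R.from_quat(o['ee_rot']).as_matrix()[2].round(4))
for n in ['scene','side']: shot(n,n+'3.png')
a=cv2.imread('pics/scene3.png')[110:190,120:200]; b=cv2.imread('pics/side3.png')[240:330,250:340]
cv2.imwrite('pics/press.png',np.hstack([cv2.resize(a,(400,400),interpolation=2),cv2.resize(b,(400,400),interpolation=2)]))
E
```

```text
clock: 14.9
position: [0.6157, -0.1497, 0.1862]
ee_rot: [0.81, 0.587, 0.0, 0.001]
ft_force: [-6.8, 0.4, 19.0]
grip_width: 0.288
grasp_force: 101.7
[ 0.6157 -0.1497  0.1862] [-6.76  0.36 18.96] [-5.0e-04  1.9e-03 -1.0e+00]
```

View pics/press.png

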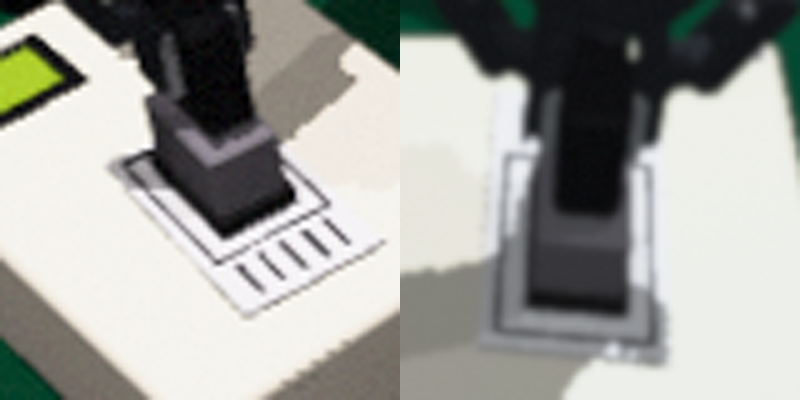

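The foot sits inside the frame with similar margins. The force climbed steeply over the last 0.2 mm, so the handle is on its stop. I lift straight up.

```bash
python3 -m pendant '[[0,0,-0.04,0,0,0,-1],[0,0,-0.08,0,0,0,-1],[0,0,-0.12,0,0,0,-1],[0,0,-0.16,0,0,0,-1],[0,0,-0.2,0,0,0,-1],[0,0,-0.24,0,0,0,-1],[0,0,-0.28,0,0,0,-1],[0,0,-0.34,0,0,0,-1],[0,0,-0.45,0,0,0,-1],[0,0,-0.6,0,0,0,-1]]'
python3 -m pendant '[[0,0,-0.1,0,0,0,-1],[0,0,-0.2,0,0,0,-1],[0,0,-0.3,0,0,0,-1],[0,0,-0.3,0,0,0,-1],[0,0,-0.3,0,0,0,-1],[0,0,-0.5,0,0,0,-1],[0,0,-0.8,0,0,0,-1],[0,0,-1.1,0,0,0,-1],[0,0,-1.1,0,0,0,-1],[0,0,-1.1,0,0,0,-1]]'
python3 - <<'E'
from h import *
o=manip.get_obs(); r=R.from_quat(o['ee_rot']); q=np.array(o['position']); x=r.as_matrix()[:,0]
a=np.degrees(np.arctan2(x[1],x[0])); print(q.round(4),a,r.as_matrix()[2].round(4))
c,p,d=shot('side'); 
for n,(u0,v0,u1,v1) in [('side',(215,185,265,225)),('scene',(275,215,330,270))]:
    c,p,d=shot(n); P=cloud(c,d)[v0:v1,u0:u1].reshape(-1,3); C=p[v0:v1,u0:u1].reshape(-1,3).astype(int)
    g=(C.min(1)>60)&(np.ptp(C,axis=1)<40)&(abs(P[:,2]-.01)<.012)
    print(n,g.sum(),cv2.minAreaRect(P[g][:,:2].astype(np.float32)*1000))
    k=cv2.connectedComponents((np.ptp(p,axis=2)<40).astype(np.uint8)*(p.min(2)>60))[1]
    for t in ['tray_floor','tray']:
        for s in manip.tip_of(t,n)[:2]: print(t,s['p'],at_z(c,s['pixel'],.004))
print((r.inv().apply(np.array([.616,.235,q[2]])-q)/.05).round(2),'az',(a-31.9)/8)
E
```

```text
clock: 16.25
position: [0.6152, -0.1496, 0.2141]
ee_rot: [0.809, 0.587, -0.0, -0.0]
ft_force: [-0.2, -0.5, -1.7]
grip_width: 0.289
grasp_force: 98.5
clock: 17.5
position: [0.6152, -0.1496, 0.2686]
ee_rot: [0.809, 0.587, -0.0, -0.0]
ft_force: [-0.0, -0.5, -2.3]
grip_width: 0.293
grasp_force: 98.6
[ 0.6152 -0.1496  0.2686] 71.90800107658931 [-2.e-04 -2.e-04 -1.e+00]
side 486 ((621.3765869140625, 244.21786499023438), (112.90425109863281, 88.79898071289062), 31.884265899658203)
tray_floor 0.65 [[0.62573667 0.23540377 0.004     ]]
tray 0.68 [[0.45582243 0.21050759 0.004     ]]
tray 0.61 [[0.62231397 0.23966801 0.004     ]]
scene 1230 ((613.7332153320312, 233.68707275390625), (109.6904525756836, 76.1999740600586), 31.34932518005371)
tray_floor 0.56 [[0.60392561 0.23887865 0.004     ]]
tray 0.95 [[0.61928902 0.23664396 0.004     ]]
[ 7.32 -2.37 -0.  ] az 5.0010001345736645
```

```bash
python3 -m pendant '[[0.6,-0.2,0,0,0,0.4,-1],[1.5,-0.5,0,0,0,1,-1],[2.4,-0.8,0,0,0,1.6,-1],[3.4,-1.1,0,0,0,2.3,-1],[4.3,-1.4,0,0,0,3,-1],[5.2,-1.7,0,0,0,3.6,-1],[6.1,-2,0,0,0,4.2,-1],[6.8,-2.2,0,0,0,4.7,-1],[7.2,-2.33,0,0,0,5,-1],[7.32,-2.37,0,0,0,5,-1]]'
python3 -m pendant '[[0,0,0.2,0,0,0,-1],[0,0,0.6,0,0,0,-1],[0,0,1.1,0,0,0,-1],[0,0,1.6,0,0,0,-1],[0,0,2,0,0,0,-1],[0,0,2.3,0,0,0,-1],[0,0,2.5,0,0,0,-1],[0,0,2.5,0,0,0,-1],[0,0,2.5,0,0,0,-1],[0,0,2.5,0,0,0,-1]]'
python3 - <<'E'
from h import *
o=manip.get_obs(); r=R.from_quat(o['ee_rot']); q=np.array(o['position']); x=r.as_matrix()[:,0]
print(q.round(4),np.degrees(np.arctan2(x[1],x[0])))
for n in ['wrist','scene','side']: shot(n,n+'4.png')
w=cv2.imread('pics/wrist4.png')[60:310,130:380]; a=cv2.imread('pics/scene4.png')[180:270,260:350]; b=cv2.imread('pics/side4.png')[160:230,210:280]
cv2.imwrite('pics/place.png',np.hstack([cv2.resize(i,(266,400),interpolation=2) if 0 else cv2.resize(i,(266,266),interpolation=2) for i in (w,a,b)]))
E
```

```text
clock: 19.1
position: [0.6158, 0.2368, 0.2685]
ee_rot: [0.961, 0.276, -0.0, -0.0]
ft_force: [0.2, -0.3, -2.4]
grip_width: 0.293
grasp_force: 98.7
clock: 20.35
position: [0.6167, 0.2353, 0.1446]
ee_rot: [0.961, 0.275, 0.001, 0.0]
ft_force: [-0.3, 0.1, -1.6]
grip_width: 0.291
grasp_force: 98.7
[0.6167 0.2353 0.1446] 31.909237370868144
```

View pics/place.png

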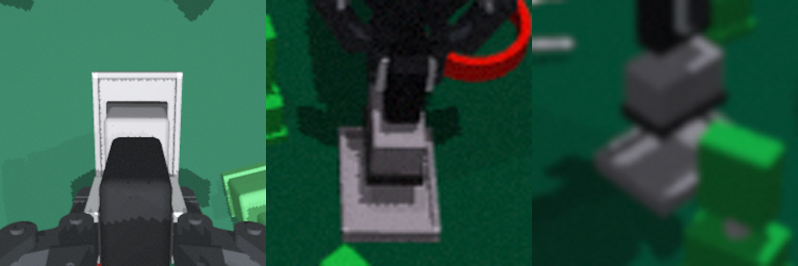

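The wrist crop shows the stamp (105..167) centred between the tray's sides (93..181), and the scene view agrees. I lower it, release and retreat upwards.

```bash
python3 -m pendant '[[0,0,0.2,0,0,0,-1],[0,0,0.4,0,0,0,-1],[0,0,0.6,0,0,0,-1],[0,0,0.75,0,0,0,-1],[0,0,0.85,0,0,0,-1],[0,0,0.9,0,0,0,-1],[0,0,0.93,0,0,0,-1],[0,0,0.945,0,0,0,-1],[0,0,0.945,0,0,0,-1],[0,0,0.945,0,0,0,-1]]'
```

```text
clock: 21.75
position: [0.6165, 0.2352, 0.0971]
ee_rot: [0.961, 0.275, 0.0, 0.0]
ft_force: [-1.4, -1.2, 3.1]
grip_width: 0.29
grasp_force: 99.3
```

```bash
python3 -m pendant '[[0,0,0,0,0,0,-0.2],[0,0,0,0,0,0,0.3],[0,0,0,0,0,0,1],[0,0,0,0,0,0,1],[0,0,0,0,0,0,1],[0,0,-0.3,0,0,0,1],[0,0,-0.8,0,0,0,1],[0,0,-1.5,0,0,0,1],[0,0,-2.2,0,0,0,1],[0,0,-2.4,0,0,0,1]]'
python3 -m pendant '[[0,0,0,0,0,0,1],[0,0,0,0,0,0,1],[0,0,0,0,0,0,1],[0,0,0,0,0,0,1],[0,0,0,0,0,0,1],[0,0,0,0,0,0,1],[0,0,0,0,0,0,1],[0,0,0,0,0,0,1],[0,0,0,0,0,0,1],[0,0,0,0,0,0,1]]'
python3 - <<'E'
from h import *
c,p,d=shot('wrist','w5.png'); P=cloud(c,d).reshape(-1,3); C=p.reshape(-1,3).astype(int); near=np.hypot(P[:,0]-.616,P[:,1]-.235)
for s,m in [('handle',(C.max(1)<60)&(abs(P[:,2]-.127)<.008)&(near<.06)),('tray',(C.min(1)>60)&(abs(P[:,2]-.011)<.009)&(near<.075))]:
    print(s,m.sum(),cv2.minAreaRect(P[m][:,:2].astype(np.float32)*1000),P[m][:,2].mean())
E
```

```text
clock: 23.0
position: [0.6172, 0.2358, 0.2203]
ee_rot: [0.961, 0.275, 0.002, -0.0]
ft_force: [0.1, 0.2, -0.7]
grip_width: 1.003
grasp_force: 0.0
clock: 24.25
position: [0.6163, 0.2351, 0.2165]
ee_rot: [0.961, 0.275, 0.0, 0.0]
ft_force: [-0.3, -0.6, 0.1]
grip_width: 1.001
grasp_force: 0.0
handle 2081 ((616.9049072265625, 234.58059692382812), (51.0032844543457, 25.749223709106445), 33.13892364501953) 0.12646756871908038
tray 2857 ((617.9213256835938, 235.6068878173828), (95.39888763427734, 74.4557876586914), 31.970909118652344) 0.007610518453275506
```

View pics/w5.png

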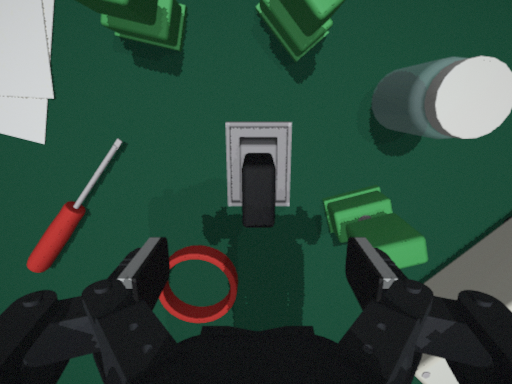

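The stamp stands upright at (258,185), centred in its tray to within about 1 mm. The gripper is open and clear, and the tape, screwdriver and jar are undisturbed.

```bash
python3 -c "
from workcell import manip
print(manip.hand_in())"
```

```text
the job is handed in; nothing more can be done
None
```

The job is handed in: I pressed the stamp fully down inside the window, lifted it straight off and stood it back in its tray, leaving the tape roll, screwdriver and jar untouched; `hand_in` returned no verdict.

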